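# Raise the counterweighted lid of the round baking iron

### The job

The cakes in the iron with the round lid are done: with the fingertips under its front edge, push that lid up past its balance point, without flinging it, so that it stays open by itself. Nothing is gripped; don't push on the counterweight, keep the square iron shut and leave everything else on the counter where it stands.

Things in the scene. Friction and masses are not known exactly. Their poses are not given: they have to be found in the camera images.
- round_lid (a joint): lid of the baking iron with the ROUND lid: a steel drum 200 mm in diameter and 90 mm thick, too thick to grip. Hinged along its back, 0 = shut, grows as the front rises (rad), open stop at 1.3. Its counterweight lets it fall shut if let go below about 0.72 and swing on gently to the stop, and stay, if let go above (surely above 0.9). Pushing the front edge up takes 4 to 8 N at first, less further up
- round_edge (a point): foremost point of the lower rim of the round lid; moves with the lid; 110 mm above the table when shut. The flat underside overhangs the lower plate (120 mm diameter) by 40 mm here, and the pedestal below 75 mm height by 60 mm: room for fingertips from the front. Its frame turns with the lid; shut, x points level from the iron's front to its back, y along the hinge, z up
- round_top (a point): centre of the round lid's top face, 94 mm above and 100 mm behind round_edge, same axes. In round_edge's frame the hinge axis (along y) is 210 mm along +x and 10 mm up; the counterweight, a steel bar across the back, 150 mm long, 32 mm diameter, on two rods, not to be pushed, is 268 mm along +x and 110 mm up. The iron is fixed to the table
- square_lid (a joint): lid of the other baking iron, the one with the SQUARE lid (190 x 190 x 90 mm): the same mechanism and values. It stays shut
- square_edge (a point): middle of the lower front edge of the square lid, 110 mm above the table when shut, 210 mm in front of its hinge
- squeeze: squeeze bottle with a pointed nozzle, 62 mm diameter, 170 mm tall, loose, stands between the two irons; origin at the centre of its underside
- spatula: spatula lying flat on the table in front of the irons, roughly along y, about 280 mm long and under 30 mm high, loose; its length runs along its own x axis; origin near its middle
- tub: open clear plastic tub 130 x 100 x 55 mm, loose, at the far left (+y); origin at the centre of its underside
- shaker: closed aluminium shaker can, 60 mm diameter, 100 mm tall, loose, at the far right (-y); origin at the centre of its underside
- bowl: steel bowl, 120 mm diameter, 55 mm tall, loose, at the far right (-y); origin at the centre of its underside
- cup: white plastic cup, 76 mm diameter, 85 mm tall, loose, stands between the rear halves of the irons; origin at the centre of its underside
- jar: glass jar, 70 mm diameter, 90 mm tall, loose, at the far left (+y); origin at the centre of its underside

How it is judged:
By the outcome, as a careful person would: the job done as asked, in the order asked, and still so for the second after the job is handed in, with the robot touching nothing.
It also fails if it takes over 51 s, if anything falls off the work surface, if the arm or the gripper's body presses on something with over 40 N, if the wrist force passes 120 N, or if a joint passes its speed limit or range.

### The arm

A 6-joint arm with a two-finger parallel gripper is mounted at the origin on the work surface. World frame = base frame: x ahead of the robot, y to its left, z up, the work surface at z = 0. Lengths are in mm, angles in rad, forces in N, time in s.
With the tool pointing down it reaches from about 425 to 950 mm from the base axis. Payload 3.5 kg.
Tool frame: the origin (TCP) lies where the fingers leave the gripper's body, on its centre line; the fingertips stand bot.tcp_to_tips ahead of it and the grasp point (between the pads) lies 54 mm ahead of it (bot.tcp_to_tips is the distance from the TCP to the fingertips, in mm); z points along the fingers, y is the direction in which the jaws open and shut (so a half turn about z gives the same grasp; the last joint's range is limited). The gripper opens to 85 mm and grips with 20 to 120 N. Pads are 22 mm wide; open, the fingers measure 114 mm over their backs; the gripper's body (76 mm by 85 mm) begins 54 mm behind the grasp point. The pads swing forward as they close: fully open they stand 13 mm farther back than shut.
Start: joints at [0.974, 0.286, 1.577, -0, 1.279, -0.15], TCP at [291.619, 608.741, 303.925] pointing down, gripper open.
Joint ranges: [-2.77, 2.77], [-0.9, 2.22], [0.21, 2.48], [-1.53, 4.67], [0.24, 2.81], [-2.84, 2.84]. Speed limits (rad/s): [2.79, 2.79, 3.14, 3.14, 3.14, 3.14].

### API

Orientations are given as a unit quaternion [x, y, z, w].
In Python, from bench import bot gives the robot as it stands.
- The arm moves only by the tool arm_command, never from a script. Its argument "plan" is a list of rows, each a list of 5 numbers: the finger opening in mm, from 0 to 85.4, then the shift along the tool's x, y, z in mm, then the turn about the tool's z in rad. In form: [[fingers, dx, dy, dz, yaw], ...]. A call has 1 to 12 rows; each row shifts and turns the commanded pose from where the row before left it, along the tool's axes as they then stand; what a row does not reach is not made up. A row lasts 1/12 s, in which the tool goes at most 41.7 mm and 7.16 degrees, less where a joint would pass 70% of its speed; a pose out of reach is approached as far as the arm can. A call with a gripper value outside its range is refused whole. The fingers move at their own pace and stop on an object; "squeeze" is the grip in N (left out, the last holds). Time passes only in rows, so rows that do not move let the fingers close. It gives the time, the measured TCP pose, the force and the opening at its end, in the units of the state.
- bot.read_state(): the state, without advancing time (a new reading comes with each control period).
- bot.read_camera(name): name is "scene" or "side" or "wrist"; returns (picture, depth): 420x560x3 uint8, red, green, blue; 420x560 float32, mm along the optical axis (not along the pixel's ray), 0 where there is no reading.
- bot.get_calibration(name): a dict with "fovy" (degrees; the focal length in pixels is half the picture's height over the tangent of half this angle, whatever the lens; pixels are square), "cx", "cy" (the principal point, pixels), "k1" (the pictures are not rectified: a ray, as slopes to the right and down, at radius r is drawn at 1 + k1 r^2 times it, then the intrinsics apply), "origin" and "attitude" of the camera in the world. Camera axes: x right, y down, z forward; pixel columns grow to the right and rows downward; lengths in mm; the calibration is good to about 2 mm. A picture is of the moment at which its call begins: read the wrist's pose just before it. get_calibration takes no time and is no camera call; for the wrist camera it gives the pose at the moment of the call.
- bot.finish_job(): hands the job in, once; it reports no verdict.
The state is a dict: "t": time; "joint_pos": joint angles; "joint_velocities": joint speeds; "joint_torque": joint torques, N m; "tool_pos": TCP position; "orientation": TCP orientation; "ft_force": force on the tool from outside, world axes, zero at the start; "ft_torque": the same for the moment, N m; "grip_width": finger opening in mm.
Only numpy, scipy, OpenCV 4.12 (cv2) and the standard library are available. Lean on these libraries where they do the work, as an engineer would, in place of code of your own. Each camera call takes 0.05 s, during which the arm holds its last target. There are 200 camera calls.

## Working session

There is one attempt and no reset: what is moved stays moved. The work goes in short steps, Python scripts to look and compute and a tool call to move; the robot and the scene stay as the last step left them, time stands still between calls to the robot, and variables do not carry over. Pictures are saved under pics/ and viewed, about 8 in all and at most 12, crops included, and the job is handed in when it is done.

Besides the shell and the picture viewer there is one more tool, called after ">>>" as a command line: name --pt "numbers of a row" for each row, then --argument value for the rest. arm_command: Moves the arm, as the interface text tells. Its arguments: {"type":"object","properties":{"plan":{"type":"array","items":{"type":"array","items":{"type":"number"}}},"squeeze":{"type":"number"}},"required":["plan"]}

```bash
mkdir -p pics; ls; cat > h.py <<'E'
import numpy as np, cv2
from bench import bot
from scipy.spatial.transform import Rotation as R
def att(c):
    a=np.array(c["attitude"],float)
    return a if a.shape==(3,3) else R.from_quat(a).as_matrix()
def cloud(name):
    c=bot.get_calibration(name); im,d=bot.read_camera(name)
    f=210/np.tan(np.radians(c["fovy"])/2)
    K=np.array([[f,0,c["cx"]],[0,f,c["cy"]],[0,0,1]])
    v,u=np.mgrid[0:420,0:560]
    uv=np.stack([u,v],-1).reshape(-1,1,2).astype(float)
    s=cv2.undistortPoints(uv,K,np.array([c["k1"],0,0,0,0.])).reshape(420,560,2)
    p=np.dstack([s,np.ones((420,560))])*d[...,None]
    w=p@att(c).T+np.array(c["origin"])
    w[d==0]=np.nan
    return im,d,w
E
python3 - <<'E'
from h import *
s=bot.read_state();print(s,bot.tcp_to_tips)
for n in("scene","side","wrist"):
    print(n,bot.get_calibration(n))
    im,d,w=cloud(n); np.savez(f"{n}0.npz",im=im,w=w)
    cv2.imwrite(f"pics/{n}0.png",im[...,::-1])
E
```

```text
pics
{'t': 0.0, 'joint_pos': array([ 9.73977233e-01,  2.87222221e-01,  1.57818519e+00,  1.34741264e-05,
        1.27859789e+00, -1.50004201e-01]), 'joint_velocities': array([ 3.34790013e-04,  2.67766745e-04,  1.74980453e-04,  5.02028355e-05,
        2.73382066e-04, -1.42870405e-03]), 'joint_torque': array([ 5.90088507e-05, -4.05998361e+01, -2.92619026e+01, -1.20960030e-04,
        5.93563556e-03, -3.68567854e-06]), 'tool_pos': array([291.361331  , 608.339056  , 302.50482651]), 'orientation': array([ 2.21555407e-01,  9.75147038e-01, -1.12084213e-03, -4.46064868e-04]), 'ft_force': array([-1.33583053,  0.37807261,  0.28710166]), 'ft_torque': array([-0.00402008, -0.03042777, -0.06023809]), 'grip_width': 85.26056738313443} 72.6
scene {'fovy': 48.654121461060086, 'cx': 281.1889107925012, 'cy': 209.51344783133857, 'k1': -0.06762643584919305, 'origin': array([1390.75188376,  357.34991593, 1119.71032268]), 'attitude': array([ 0.52507733,  0.76968817, -0.30571617, -0.19598865])}
side {'fovy': 43.043239822380954, 'cx': 284.01523808778876, 'cy': 217.8473426407336, 'k1': -0.15222390749571368, 'origin': array([   21.79516202, -1204.47789112,  1052.83689616]), 'attitude': array([ 0.86059428, -0.19616494,  0.09457694, -0.46038246])}
wrist {'fovy': 64.01837518256325, 'cx': 274.99591773180913, 'cy': 203.2165485592745, 'k1': 0.015530493549718926, 'origin': array([223.50549216, 642.86780409, 372.29584691]), 'attitude': array([0.83615361, 0.52707369, 0.07995468, 0.12902601])}
```

View pics/scene0.png

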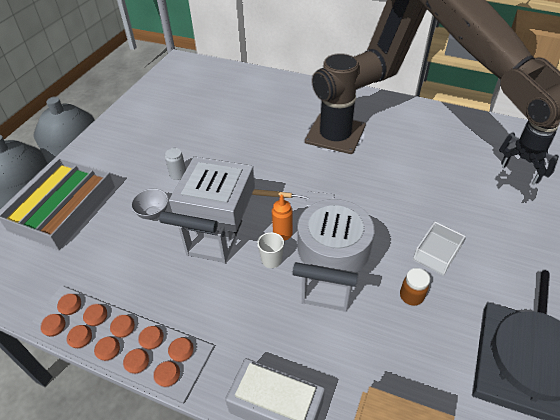

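View pics/side0.png

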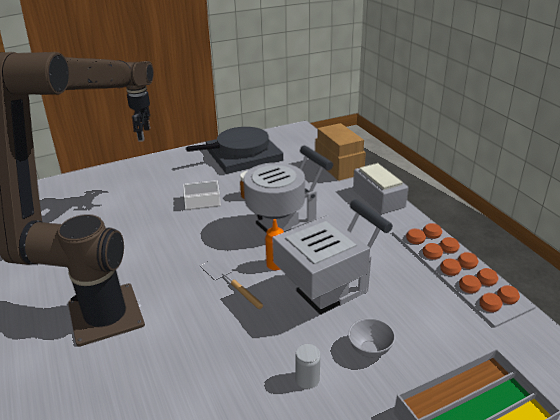

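The scene view shows the round lid at about (335,232), with its counterweight behind at (322,272). The bottle is at (283,217), the spatula at (300,194), the jar at (416,286) and the tub at (440,246). The square iron stands to the right (-y).

```bash
python3 - <<'E'
from h import *
for n,box in(("scene",(190,285,290,385)),("side",(150,235,235,320))):
    z=np.load(n+"0.npz");w=z["w"];r0,r1,c0,c1=box
    p=w[r0:r1,c0:c1].reshape(-1,3)
    t=p[(abs(p[:,2]-204)<6)]
    # keep main blob
    t=t[np.linalg.norm(t[:,:2]-np.median(t[:,:2],0),axis=1)<115]
    (cx,cy),rad=cv2.minEnclosingCircle(t[:,:2].astype(np.float32))
    print(n,"top",len(t),np.median(t,0),"circ",cx,cy,rad)
    q=p[(p[:,2]>212)&(p[:,2]<260)]
    if len(q)>20: print("cw?",len(q),q.mean(0),q.min(0),q.max(0)); 
    if len(q)>20:
        m=q[:,:2].mean(0);u,s,vt=np.linalg.svd(q[:,:2]-m,full_matrices=False);print("dir",vt[0],s)
z=np.load("scene0.npz");w=z["w"]
for nm,(u,v) in dict(bottle_tip=(283,200),bottle=(283,220),sp_handle=(262,193),sp_mid=(293,194),sp_end=(332,197),jar=(416,273),tub=(440,246),cup=(270,240)).items(): print(nm,w[v,u].round())
z=np.load("side0.npz");w=z["w"]
for nm,(u,v) in dict(sp_handle=(260,303),sp_mid=(228,280),sp_end=(205,268),bot=(272,250)).items(): print(nm,w[v,u].round())
E
```

```text
scene top 3062 [623.96791236 182.19093084 202.07933287] circ 617.9304809570312 181.40142822265625 100.21170806884766
cw? 852 [789.69430465 205.11425039 229.75177345] [762.20593894 131.18367765 212.27056549] [809.52376009 278.84956194 240.15025373]
dir [-0.14656833  0.98920055] [1235.16303454  226.42332038]
side top 1313 [607.17709108 159.40739989 205.14721728] circ 612.6491088867188 171.8633575439453 99.87101745605469
cw? 169 [765.63464073 211.94504418 227.69687251] [570.71312836 141.71438428 212.02687095] [789.94329242 278.15346454 239.81819346]
dir [-0.39285967 -0.91959843] [391.95750148 348.93349494]
bottle_tip [539.   2. 155.]
bottle [561.   9.  95.]
sp_handle [ 412. -127.   17.]
sp_mid [360. -36.  -4.]
sp_end [333.  93.   3.]
jar [607. 410.  92.]
tub [410. 464.  -3.]
cup [613. -12.  52.]
sp_handle [ 414. -164.   18.]
sp_mid [374. -10.  -0.]
sp_end [326.  67.   7.]
bot [515. -26.  78.]
```

The rows only allow yaw, so the tool stays vertical and can't reach under the edge as it is. I'll first check in free space whether a target beyond reach tilts the tool.

>>> arm_command --pt "0 0 40 0 0" --pt "0 0 40 0 0" --pt "0 0 40 0 0" --pt "0 0 40 0 0" --pt "0 0 40 0 0" --pt "0 0 40 0 0" --pt "0 0 40 0 0" --pt "0 0 40 0 0" --pt "0 0 40 0 0"

```text
t: 0.9
tool_pos: [427.6, 890.9, 299.0]
orientation: [0.222, 0.975, 0.007, 0.001]
ft_force: [33.8, 69.5, 46.5]
grip_width: -0.1
```

>>> arm_command --pt "0 0 0 0 0" --pt "0 0 0 0 0"

```text
t: 1.07
tool_pos: [427.1, 890.1, 283.7]
orientation: [0.222, 0.975, -0.003, -0.002]
ft_force: [-0.1, -0.0, -1.1]
grip_width: 0.1
```

```bash
python3 - <<'E'
from h import *
s=bot.read_state();print({k:np.round(s[k],3) for k in("joint_pos","tool_pos","orientation","ft_force")})
E
```

```text
{'joint_pos': array([ 1.021e+00,  1.205e+00,  2.220e-01,  1.000e-03,  1.722e+00,
       -1.030e-01]), 'tool_pos': array([427.07 , 890.064, 283.722]), 'orientation': array([ 0.222,  0.975, -0.003, -0.002]), 'ft_force': array([-0.082, -0.   , -1.093])}
```

The tool stays vertical even beyond reach, so no tilt is available. Instead I'll open the gripper with the jaws along the iron's axis. The back of the leading finger can then bear on the lower front rim and carry it up its arc. Going back over the counter to the front of the round iron.

>>> arm_command --pt "85 -5 -11 -5 0" --pt "85 -10 -22 -5 0" --pt "85 -15 -33 -5 0" --pt "85 -15 -33 -5 0" --pt "85 -15 -33 -5 0" --pt "85 -15 -33 -5 0" --pt "85 -15 -33 -5 0" --pt "85 -15 -33 -5 0" --pt "85 -15 -33 0 0" --pt "85 -15 -33 0 0" --pt "85 -15 -33 0 0" --pt "85 -15 -33 0 0"

```text
t: 2.07
tool_pos: [420.4, 493.0, 343.5]
orientation: [0.221, 0.975, 0.013, 0.006]
ft_force: [0.5, 0.3, -0.1]
grip_width: 84.8
```

>>> arm_command --pt "85 -15 -33 0 0" --pt "85 -15 -33 0 0" --pt "85 -15 -33 0 0" --pt "85 -15 -33 0 0" --pt "85 -15 -33 0 0" --pt "85 -15 -33 0 0" --pt "85 -15 -33 0 0" --pt "85 -15 -33 0 0" --pt "85 -10 -22 0 0" --pt "85 -5 -11 0 0" --pt "85 0 0 0 0"

```text
t: 2.98
tool_pos: [414.5, 165.6, 337.7]
orientation: [0.223, 0.975, 0.009, 0.009]
ft_force: [-0.2, 1.0, -0.9]
grip_width: 84.9
```

>>> arm_command --pt "85 0 0 0 0.06" --pt "85 0 0 0 0.11" --pt "85 0 0 0 0.11" --pt "85 0 0 0 0.11" --pt "85 0 0 0 0.11" --pt "85 0 0 0 0.11" --pt "85 0 0 0 0.11" --pt "85 0 0 0 0.11" --pt "85 0 0 0 0.11" --pt "85 0 0 0 0.04" --pt "85 0 0 0 0" --pt "85 0 0 0 0"

```text
t: 3.98
tool_pos: [413.6, 168.1, 334.5]
orientation: [0.654, 0.757, 0.01, 0.0]
ft_force: [0.5, 0.1, 0.3]
grip_width: 84.9
```

```bash
python3 - <<'E'
from h import *
s=bot.read_state();print(s["t"],{k:np.round(s[k],3) for k in("joint_pos","tool_pos","orientation","ft_force")})
M=R.from_quat(s["orientation"]).as_matrix();print(M.round(3))
for n in("wrist","side"):
    im,d,w=cloud(n); np.savez(f"{n}1.npz",im=im,w=w)
    cv2.imwrite(f"pics/{n}1.png",im[...,::-1])
E
```

```text
3.9833 {'joint_pos': array([ 0.153, -0.273,  2.084,  0.012,  1.316,  0.004]), 'tool_pos': array([413.622, 168.094, 334.461]), 'orientation': array([0.654, 0.757, 0.01 , 0.   ]), 'ft_force': array([0.529, 0.135, 0.257])}
[[-0.146  0.989  0.014]
 [ 0.989  0.145  0.014]
 [ 0.012  0.016 -1.   ]]
```

View pics/wrist1.png

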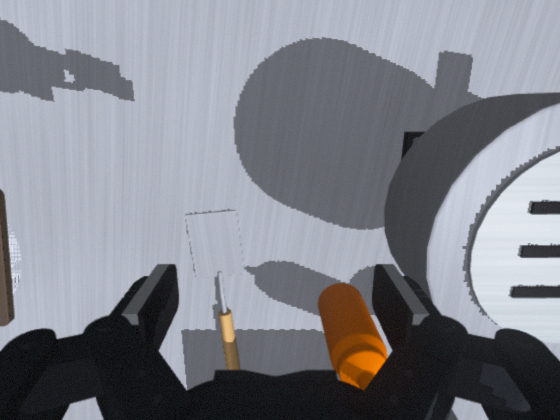

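View pics/side1.png

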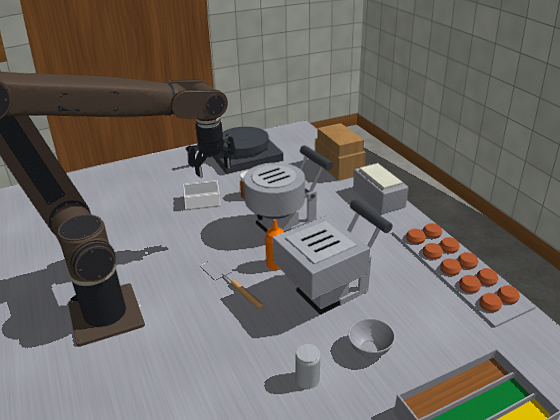

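The wrist view shows the round drum at the right, its front at about column 385, with the spatula blade at (212,240), the bottle at (350,330) and the open fingers at the bottom. Next I'll measure the finger profile in the tool frame, and the drum front.

```bash
python3 - <<'E'
from h import *
s=bot.read_state();M=R.from_quat(s["orientation"]).as_matrix();T=s["tool_pos"]
w=np.load("wrist1.npz")["w"]
p=w.reshape(-1,3);p=p[~np.isnan(p[:,0])]
q=(p-T)@M
f=(abs(q[:,0])<60)&(abs(q[:,1])<110)&(q[:,2]<85)&(q[:,2]>-60)
g=q[f]
for z in range(-40,80,8):
    h=g[(g[:,2]>=z)&(g[:,2]<z+8)&(g[:,1]>0)]
    if len(h)>5: print("z",z,len(h),"y",h[:,1].min().round(),h[:,1].max().round(),"x",h[:,0].min().round(),h[:,0].max().round())
# drum
a=np.array([.989,.147]);b=np.array([-.147,.989])
d=p[(p[:,2]>100)&(p[:,2]<225)&(p[:,0]>480)]
al=d[:,:2]@a; ab=d[:,:2]@b
for z in range(104,212,12):
    m=(d[:,2]>=z)&(d[:,2]<z+12)&(ab>30)
    if m.sum()>5:
        i=al[m].argmin();print("drum z",z,m.sum(),"min along",np.percentile(al[m],1).round(1),"at b",ab[m][i].round(1))
        pts=d[m][:,:2]
        if z<200:
            o=np.c_[2*pts,np.ones(len(pts))];c=np.linalg.lstsq(o,(pts**2).sum(1),rcond=None)[0];print("  fit",c[:2].round(1),np.sqrt(c[2]+c[:2]@c[:2]).round(1))
for c in ((617,179),(618,181),(613,172)): print(c,np.dot(c,a)-100,np.dot(c,b))
print("tcp",T[:2]@a,T[:2]@b)
E
```

```text
z -24 1888 y 0.0 62.0 x 12.0 22.0
z -16 5909 y 0.0 69.0 x 3.0 20.0
z -8 4113 y 0.0 75.0 x -6.0 19.0
z 0 5950 y 33.0 77.0 x -11.0 19.0
z 8 1793 y 40.0 76.0 x -12.0 16.0
z 16 663 y 44.0 65.0 x -0.0 14.0
z 24 820 y 44.0 58.0 x -10.0 13.0
z 32 777 y 44.0 59.0 x -10.0 13.0
z 40 645 y 44.0 59.0 x -11.0 13.0
z 48 470 y 44.0 58.0 x -10.0 13.0
z 56 73 y 44.0 45.0 x -9.0 11.0
drum z 104 294 min along 538.8 at b 87.3
  fit [619.  181.2] 99.7
drum z 116 1031 min along 538.7 at b 87.2
  fit [618.6 181.3] 99.5
drum z 128 1184 min along 538.6 at b 88.3
  fit [618.6 181.3] 99.5
drum z 140 1313 min along 538.6 at b 87.0
  fit [618.4 181.3] 99.4
drum z 152 1488 min along 538.6 at b 86.8
  fit [618.3 181.3] 99.3
drum z 164 1703 min along 538.6 at b 88.8
  fit [618.3 181.3] 99.2
drum z 176 1927 min along 538.4 at b 89.3
  fit [618.1 181.2] 99.1
drum z 188 10475 min along 539.0 at b 89.3
  fit [584.7 188.5] 61.9
drum z 200 14553 min along 546.9 at b 91.0
(617, 179) 536.526 86.332
(618, 181) 537.809 88.16300000000001
(613, 172) 531.5409999999999 79.99700000000001
tcp 433.29583063454385 105.22343045256686
```

The drum's centre is (618.4, 181.3) with radius 99.5. Its front is at 538 along the iron's axis, with b = 88.4. The open finger's knuckles stick out 18 mm past the finger backs, so a vertical finger can't bear on the rim while the lid is shut. I'll close the fingers, turn the jaws across, and push the fingertips against the front face above hinge height. The tips will follow the lid's arc so they carry it up.

>>> arm_command --pt "0 0 0 0 -0.06" --pt "0 0 0 0 -0.12" --pt "0 0 0 0 -0.12" --pt "0 0 0 0 -0.12" --pt "0 0 0 0 -0.12" --pt "0 0 0 0 -0.12" --pt "0 0 0 0 -0.12" --pt "0 0 0 0 -0.12" --pt "0 0 0 0 -0.12" --pt "0 0 0 0 -0.12" --pt "0 0 0 0 -0.12" --pt "0 0 0 0 -0.12"

```text
t: 5.08
tool_pos: [412.9, 167.5, 331.5]
orientation: [0.02, 1.0, 0.007, 0.004]
ft_force: [-0.2, -0.5, 0.1]
grip_width: -0.2
```

>>> arm_command --pt "0 0 -3 10 -0.12" --pt "0 0 -3 20 -0.07" --pt "0 0 -3 20 0" --pt "0 0 -3 15 0" --pt "0 0 -3 10 0" --pt "0 0 -2 10 0" --pt "0 0 0 5 0" --pt "0 0 0 0 0"

```text
t: 5.75
tool_pos: [414.6, 151.6, 239.8]
orientation: [-0.071, 0.997, 0.006, 0.003]
ft_force: [-0.4, -0.3, -0.4]
grip_width: 0.3
```

```bash
cat >> h.py <<'E'
a=np.array([.989,.147]);b=np.array([-.147,.989])
def st():
    s=bot.read_state();M=R.from_quat(s["orientation"]).as_matrix();T=s["tool_pos"]
    tip=T+M@np.array([-11,0,bot.tcp_to_tips])
    print("t",s["t"],"J",s["joint_pos"].round(2),"F along",(s["ft_force"][:2]@a).round(1),"Fz",s["ft_force"][2].round(1),"tipfront along",(tip[:2]@a).round(1),"b",(tip[:2]@b).round(1),"z",tip[2].round(1)); print(M.round(3).tolist())
    return M,T
def fingers():
    M,T=st();im,d,w=cloud("wrist");p=w.reshape(-1,3);q=(p-T)@M
    g=q[(abs(q[:,0])<45)&(abs(q[:,1])<60)&(q[:,2]<85)&(q[:,2]>-20)]
    for z in range(-20,80,10):
        h=g[(g[:,2]>=z)&(g[:,2]<z+10)]
        if len(h)>5: print("z",z,len(h),"x",h[:,0].min().round(),h[:,0].max().round(),"y",h[:,1].min().round(),h[:,1].max().round())
E
python3 -c "
from h import *
fingers()"
```

```text
t 5.75 J [ 0.11 -0.19  2.19  0.01  1.13 -1.6 ] F along -0.5 Fz -0.4 tipfront along 443.8 b 89.8 z 167.3
[[-0.99, -0.143, 0.005], [-0.143, 0.99, 0.013], [-0.007, 0.012, -1.0]]
z -20 9178 x 6.0 19.0 y -60.0 60.0
z -10 13483 x -7.0 17.0 y -59.0 60.0
z 0 8893 x -11.0 17.0 y -51.0 53.0
z 10 7916 x -11.0 13.0 y -43.0 44.0
z 20 3808 x -13.0 13.0 y -35.0 37.0
z 30 1181 x -13.0 12.0 y -20.0 21.0
z 40 854 x 5.0 10.0 y -13.0 15.0
z 50 753 x 4.0 10.0 y -13.0 15.0
z 60 478 x 4.0 10.0 y -13.0 15.0
```

Closed tips are well aligned (b = 89.8, gap about 94 mm). Approaching to near contact.

>>> arm_command --pt "0 -8 0 -2 0" --pt "0 -14 0 -2 0" --pt "0 -16 0 -2 0" --pt "0 -16 0 -2 0" --pt "0 -14 0 -2 0" --pt "0 -10 0 -2 0" --pt "0 -6 0 -1 0" --pt "0 0 0 0 0" --pt "0 0 0 0 0"

```text
t: 6.55
tool_pos: [498.0, 163.5, 254.4]
orientation: [-0.072, 0.997, 0.006, 0.003]
ft_force: [-1.6, 1.1, -0.2]
grip_width: 0.1
```

```bash
python3 -c "
from h import *
st()"
```

```text
t 6.55 J [ 0.12 -0.    1.99  0.01  1.14 -1.6 ] F along -1.4 Fz -0.2 tipfront along 528.1 b 89.3 z 181.9
[[-0.99, -0.143, 0.006], [-0.143, 0.99, 0.013], [-0.008, 0.012, -1.0]]
```

>>> arm_command --pt "0 -2 0 0.5 0" --pt "0 -2 0 0.5 0" --pt "0 -2 0 0.5 0" --pt "0 -2 0 0.5 0" --pt "0 -2 0 0.5 0" --pt "0 -1 0 0 0" --pt "0 -1 0 0 0" --pt "0 -1 0 0 0"

```text
t: 7.22
tool_pos: [507.7, 164.9, 251.8]
orientation: [-0.072, 0.997, 0.005, -0.003]
ft_force: [-16.5, -4.3, 10.5]
grip_width: 0.3
```

```bash
python3 -c "
from h import *
st()"
```

```text
t 7.2167 J [ 0.12  0.03  1.97  0.01  1.15 -1.6 ] F along -17.0 Fz 10.5 tipfront along 537.0 b 89.3 z 179.1
[[-0.99, -0.143, -0.007], [-0.143, 0.99, 0.01], [0.006, 0.011, -1.0]]
```

Contact is made at 17 N. Now lifting along the arc.

>>> arm_command --pt "0 -1.5 0 -2 0" --pt "0 -2 0 -3 0" --pt "0 -2 0 -4 0" --pt "0 -2 0 -4 0" --pt "0 -2 0 -5 0" --pt "0 -2 0 -5 0"

```text
t: 7.72
tool_pos: [514.9, 166.0, 269.2]
orientation: [-0.072, 0.997, 0.005, -0.011]
ft_force: [-17.5, -2.9, -0.8]
grip_width: 0.1
```

```bash
cat >> h.py <<'E'
def ang():
    im,d,w=cloud("scene");p=w.reshape(-1,3);p=p[~np.isnan(p[:,0])]
    al=p[:,:2]@a;bb=p[:,:2]@b
    # top face: points in lid region, rear part; plane fit by RANSAC-ish on slope
    m=(abs(bb-88)<75)&(al>600)&(al<720)&(p[:,2]>170)&(p[:,2]<420)
    x,z=al[m],p[m][:,2]; best=(0,)
    for th in np.arange(-.05,1.4,.005):
        # top plane in lid frame: z_l=84..  zl = (z-120)cos + (al-748.3) sin  (lid up turned back)
        zl=(z-120)*np.cos(th)+(748.3-al)*-np.sin(th)
        n=(abs(zl-84)<3).sum()
        if n>best[0]:best=(n,th)
    print("angle",best); return im
E
python3 -c "
from h import *
st();im=ang();cv2.imwrite('pics/s2.png',im[...,::-1])"
```

```text
t 7.7167 J [ 0.12  0.03  1.93  0.01  1.2  -1.6 ] F along -17.8 Fz -0.8 tipfront along 543.2 b 89.3 z 196.4
[[-0.989, -0.144, -0.022], [-0.144, 0.99, 0.009], [0.021, 0.012, -1.0]]Traceback (most recent call last):
  File "<string>", line 3, in <module>
    st();im=ang();cv2.imwrite('pics/s2.png',im[...,::-1])
            ~~~^^
  File "h.py", line 38, in ang
    zl=(z-120)*np.cos(th)+(748.3-al)*-np.sin(th)
       ~~~~~~~~~~~~~~~~~~^~~~~~~~~~~~~~~~~~~~~~~
ValueError: operands could not be broadcast together with shapes (2356,) (234206,)
```

```bash
sed -i 's/(748.3-al)\*-np/(x-748.3)*np/' h.py
python3 -c "
from h import *
st();im=ang();cv2.imwrite('pics/s2.png',im[...,::-1])"
```

```text
t 7.7667 J [ 0.12  0.03  1.93  0.01  1.2  -1.6 ] F along -19.8 Fz 2.7 tipfront along 543.9 b 89.2 z 198.1
[[-0.989, -0.144, -0.021], [-0.144, 0.99, 0.009], [0.019, 0.012, -1.0]]
angle (np.int64(1647), np.float64(0.08499999999999992))
```

View pics/s2.png

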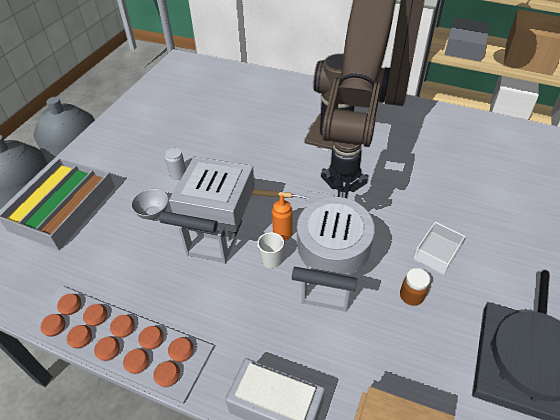

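The lid is at 0.085 rad and rising with the tips, and nothing else has moved. Continuing the arc.

>>> arm_command --pt "0 -2.2 0 -5 0" --pt "0 -2.2 0 -5 0" --pt "0 -2.3 0 -5 0" --pt "0 -2.4 0 -5 0" --pt "0 -2.5 0 -5 0" --pt "0 -2.6 0 -5 0" --pt "0 -2.7 0 -4.8 0" --pt "0 -2.8 0 -4.7 0" --pt "0 -3 0 -4.6 0" --pt "0 -3 0 -4.5 0"

```text
t: 8.65
tool_pos: [543.3, 169.9, 321.7]
orientation: [-0.072, 0.997, 0.006, -0.005]
ft_force: [-12.2, -0.4, 1.3]
grip_width: 0.5
```

```bash
python3 -c "
from h import *
st();im=ang()"
```

```text
t 8.65 J [ 0.12  0.04  1.82  0.01  1.29 -1.6 ] F along -12.2 Fz 1.3 tipfront along 572.7 b 89.1 z 249.0
[[-0.99, -0.143, -0.01], [-0.144, 0.99, 0.012], [0.008, 0.013, -1.0]]
angle (np.int64(2070), np.float64(0.3449999999999998))
```

>>> arm_command --pt "0 -3.3 0 -4.4 0" --pt "0 -3.4 0 -4.3 0" --pt "0 -3.5 0 -4.2 0" --pt "0 -3.6 0 -4.1 0" --pt "0 -3.7 0 -4 0" --pt "0 -3.8 0 -3.9 0" --pt "0 -3.9 0 -3.8 0" --pt "0 -4 0 -3.7 0" --pt "0 -4.1 0 -3.6 0" --pt "0 -4.1 0 -3.6 0"

```text
t: 9.53
tool_pos: [582.8, 175.4, 363.3]
orientation: [-0.072, 0.997, 0.007, 0.001]
ft_force: [-3.6, 1.9, 1.3]
grip_width: -0.2
```

```bash
python3 -c "
from h import *
st();im=ang();cv2.imwrite('pics/s3.png',im[...,::-1])"
```

```text
t 9.5333 J [ 0.12  0.1   1.68  0.01  1.35 -1.6 ] F along -3.3 Fz 1.3 tipfront along 613.4 b 88.7 z 290.8
[[-0.99, -0.143, 0.001], [-0.143, 0.99, 0.014], [-0.003, 0.014, -1.0]]
angle (np.int64(1937), np.float64(0.6049999999999996))
```

View pics/s3.png

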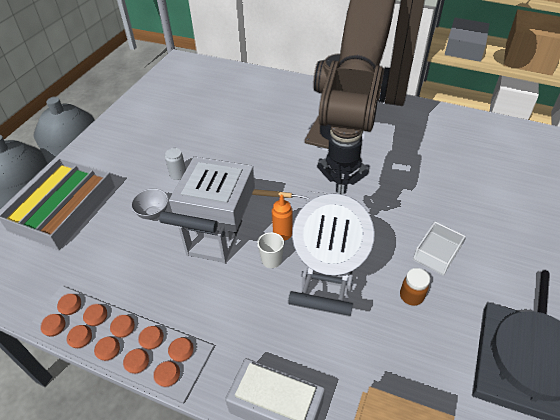

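The lid is at 0.605 and the force has fallen to about 4 N. Going past the balance point slowly.

>>> arm_command --pt "0 -3.4 0 -2.7 0" --pt "0 -3.5 0 -2.6 0" --pt "0 -3.5 0 -2.6 0" --pt "0 -3.6 0 -2.5 0" --pt "0 -3.6 0 -2.4 0" --pt "0 -3.7 0 -2.3 0" --pt "0 -3.8 0 -2.2 0" --pt "0 -3.9 0 -2.1 0" --pt "0 -3.9 0 -2 0" --pt "0 -3.9 0 -1.9 0" --pt "0 -3.9 0 -1.8 0" --pt "0 -3.9 0 -1.8 0"

```text
t: 10.58
tool_pos: [628.6, 180.4, 391.2]
orientation: [-0.071, 0.997, 0.006, 0.004]
ft_force: [0.5, -0.1, 0.6]
grip_width: -0.5
```

```bash
python3 -c "
from h import *
st();im=ang()"
```

```text
t 10.5833 J [ 0.12  0.19  1.54  0.01  1.41 -1.59] F along 0.4 Fz 0.6 tipfront along 659.8 b 86.8 z 318.7
[[-0.99, -0.143, 0.007], [-0.143, 0.99, 0.012], [-0.009, 0.011, -1.0]]
angle (np.int64(1215), np.float64(0.8449999999999995))
```

>>> arm_command --pt "0 -4 0 -1.7 0" --pt "0 -4 0 -1.6 0" --pt "0 -4 0 -1.5 0" --pt "0 -4 0 -1.4 0" --pt "0 -4 0 -1.3 0" --pt "0 -2 0 -0.5 0" --pt "0 0 0 0 0" --pt "0 0 0 0 0" --pt "0 0 0 0 0" --pt "0 0 0 0 0"

```text
t: 11.47
tool_pos: [649.5, 183.6, 399.0]
orientation: [-0.072, 0.997, 0.006, 0.003]
ft_force: [-0.8, 0.5, 0.0]
grip_width: 0.3
```

```bash
python3 -c "
from h import *
st();im=ang()"
```

```text
t 11.4667 J [ 0.12  0.23  1.47  0.01  1.43 -1.59] F along -0.7 Fz 0.0 tipfront along 680.9 b 86.9 z 326.4
[[-0.99, -0.143, 0.006], [-0.143, 0.99, 0.013], [-0.008, 0.012, -1.0]]
angle (np.int64(192), np.float64(1.0499999999999994))
```

The lid is moving ahead by itself. Backing off along the face's outward direction, up and back.

>>> arm_command --pt "0 3 0 -5 0" --pt "0 6 0 -10 0" --pt "0 9 0 -15 0" --pt "0 12 0 -15 0" --pt "0 16 0 -15 0" --pt "0 20 0 -10 0" --pt "0 20 0 -5 0" --pt "0 20 0 0 0" --pt "0 15 0 0 0" --pt "0 8 0 0 0" --pt "0 0 0 0 0" --pt "0 0 0 0 0"

```text
t: 12.52
tool_pos: [521.3, 164.2, 473.9]
orientation: [-0.072, 0.997, 0.006, 0.004]
ft_force: [-0.1, 0.0, -0.2]
grip_width: 0.1
```

>>> arm_command --pt "0 10 0 0 0" --pt "0 15 0 0 0" --pt "0 10 0 0 0" --pt "0 0 0 0 0" --pt "0 0 0 0 0" --pt "0 0 0 0 0" --pt "0 0 0 0 0" --pt "0 0 0 0 0" --pt "0 0 0 0 0" --pt "0 0 0 0 0" --pt "0 0 0 0 0" --pt "0 0 0 0 0"

```text
t: 13.52
tool_pos: [486.9, 159.2, 472.7]
orientation: [-0.072, 0.997, 0.006, 0.004]
ft_force: [0.3, -0.2, 0.2]
grip_width: -0.0
```

```bash
python3 -c "
from h import *
st();im=ang()
w=np.load('scene0.npz')['im'];d=abs(w.astype(int)-im).max(2)
jm,_,_=cloud('side')
cv2.imwrite('pics/f.png',np.hstack([cv2.resize(i,(400,300)) for i in (im,jm)])[...,::-1])"
```

```text
t 13.5167 J [ 0.11 -0.16  1.75  0.01  1.55 -1.6 ] F along 0.3 Fz 0.2 tipfront along 516.5 b 86.7 z 400.2
[[-0.99, -0.143, 0.006], [-0.143, 0.99, 0.013], [-0.008, 0.012, -1.0]]
angle (np.int64(102), np.float64(0.8749999999999994))
```

View pics/f.png

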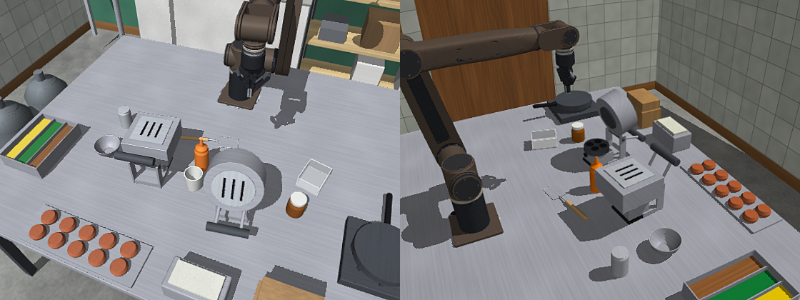

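The lid stands open at its stop, the square iron is shut and the loose items are where they were. My angle window misses the top face at this opening, so I'll re-check with a wider one, compare the loose objects, and hand in.

```bash
sed -i 's/(al>600)&(al<720)/(al>640)\&(al<860)/' h.py
python3 -c "
from h import *
ang();im=ang()
w0=np.load('scene0.npz')['im']
hs=lambda i:cv2.cvtColor(i,cv2.COLOR_RGB2GRAY)
for n,(r,c,h,k) in dict(bottle=(190,270,50,25),cup=(232,256,36,30),jar=(266,398,40,34),tub=(220,412,55,55),shaker=(147,163,34,24),bowl=(187,130,34,38),square=(150,168,110,90),spat=(185,252,16,36)).items():
    print(n,cv2.phaseCorrelate(np.float32(hs(w0)[r:r+h,c:c+k]),np.float32(hs(im)[r:r+h,c:c+k])))
"
```

```text
angle (np.int64(2889), np.float64(1.2749999999999992))
angle (np.int64(2858), np.float64(1.2749999999999992))
bottle ((0.4408530551068619, 0.048312355829356335), 0.95017160987854)
cup ((-0.020383997498608863, 0.09978637937626544), 1.0244205672431874)
jar ((0.01053745375764592, -0.0006373417489697886), 0.9921958880292044)
tub ((0.011066323737367156, -0.02203830828275244), 0.9978644041220347)
shaker ((0.05681208681083483, 0.07962596221051399), 0.9954263148484407)
bowl ((-0.0265592640713308, 0.013280091743911981), 0.9990834531684717)
square ((0.014992720957124561, 0.018420551518254058), 0.998130979847025)
spat ((0.014706798963285195, -0.017987948263421316), 1.0003019080807765)
```

```bash
python3 -c "
from bench import bot
print(bot.finish_job())"
```

```text
the job is handed in; nothing more can be done
None
```

The round lid is open and stays up by itself, but I pushed it on its front face, not from under its front edge as you asked. I handed the job in at about 13.6 s.

**How it was pushed:** the moves only allow turning about the tool's vertical axis, and a test at the reach limit (in free space) gave no usable tilt. A vertical finger cannot get under the rim. I closed the fingers and put the tips on the lid's front face, about 60 mm above hinge height, then followed the lid's arc upward. The force read 20 N at most at the stops between moves and fell to about zero by 0.85 rad. The lid then swung on to its stop on its own. Nothing was gripped and the counterweight was not pushed.

**Last checks:**
- **Lid angle:** two successive readings gave 1.275 rad, within my measuring error of the 1.3 stop, with the arm clear and the wrist force near zero. An earlier reading of 0.875 was wrong, because its measuring window missed the top face at that opening.
- **Other objects:** the square iron, cup, jar, tub, shaker, bowl and spatula shifted by 0.1 pixel or less against the first picture. The bottle read 0.4 pixel, which I put down to the changed background behind it, since nothing touched it.
- **Wrist force:** it peaked at a reading of about 90 N during the reach test, which was braking in free space and below the 120 N limit.

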